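Press a bush home with the bench screw press

ROBOT

A 7-joint arm with a two-finger parallel gripper is mounted at the origin on the work surface. World frame = base frame: x ahead of the robot, y to its left, z up, the work surface at z = 0. Lengths are in m, angles in rad, forces in N, time in s.
With the tool pointing down it reaches from about 0.35 to 0.9 m from the base axis. Payload 8.1 kg.
Tool frame: the origin (TCP) lies at the centre of the arm's flange, where the gripper is bolted on; the fingertips stand 178 mm ahead of it and the grasp point (between the pads) lies 159 mm ahead of it; x points along the fingers, z is the direction in which the jaws open and shut, and the axes are right-handed (so a half turn about x gives the same grasp; the last joint's range is limited). The gripper opens to 92 mm and grips with 3 to 60 N. Pads are 19 mm wide; open, the fingers measure 130 mm over their backs; the gripper's body (75 mm by 190 mm) begins 47 mm behind the grasp point.
Start: joints at [-1.286, 0.434, 0.025, 1.573, -0.012, 1.134, -0.075], TCP at [0.236, 0.579, 0.405] pointing down, gripper open.
Joint ranges: [-2.62, 2.62], [-0.44, 2.09], [-1.27, 1.32], [0.08, 2.57], [-1.32, 4.46], [0.12, 2], [-2.74, 2.74]. Speed limits (rad/s): [2.22, 2.22, 3.01, 3.01, 3.14, 3.14, 3.14].

INTERFACE

Orientations are given as a rotation vector (axis times angle).
In Python, from cell import arm, get_image, search_frame, pinpoint gives the robot as it stands.
- The arm moves only by the tool arm_command, never from a script. Its argument "motion" is a list of rows, each a list of 7 numbers: the finger opening in mm, from 0 to 91.8, then the shift along the tool's x, y, z in mm, then the turn, a rotation vector about the tool's x, y, z in degrees. In form: [[fingers, x, y, z, ax, ay, az], ...]. A call has 1 to 5 rows; each row shifts and turns the commanded pose from where the row before left it, along the tool's axes as they then stand; what a row does not reach is not made up. A row lasts 1/8 s, in which the tool goes at most 62.5 mm and 10.7 degrees, less where a joint would pass 70% of its speed; a pose out of reach is approached as far as the arm can. A call with a gripper value outside its range is refused whole. The fingers move at their own pace and stop on an object; "newtons" is the grip in N (left out, the last holds). Time passes only in rows, so rows that do not move let the fingers close. It gives the time, the measured TCP pose, the force and the opening at its end, in the units of the state.
- arm.observe(): the state, without advancing time (a new reading comes with each control period).
- get_image(name): name is "scene" or "top" or "wrist"; returns a dict with "frame" (400x640x3 uint8, red, green, blue), "range_z" (400x640 float32, m along the optical axis (not along the pixel's ray), 0 where there is no reading), "K" (3x3 intrinsics, pixels), "origin" and "rotation" of the camera in the world; the wrist camera has in their place "tool_from_camera" (4x4, takes a point from camera to tool coordinates, whose origin is the TCP and whose axes are the tool frame's). Camera axes: x right, y down, z forward; pixel columns grow to the right and rows downward; lengths in m; the calibration is good to about 2 mm. A picture is of the moment at which its call begins: read the wrist's pose just before it.
- arm.sign_off(): hands the job in, once; it reports no verdict.
Trained networks look in the newest picture that a camera, given by its name, has taken for a name from the list of things; names that differ only in an ending like _2 or _b are one class to them, and where a whole thing is asked for, a point or a joint stands for the part that bears it (a point fixed in the world has none). Each returns a list of dicts, best first, with "p" (0 to 1); they miss things now and then, are a little off and sometimes report something else, mostly with a low value. They report only what shows in the picture. A call takes as long as a camera call. They do not tell look-alikes from the thing itself.
- search_frame(camera, target): "point" ([x, y, z] in m, in world coordinates, good to about 4 mm: the middle of the surface that is visible of it).
- pinpoint(camera, target): "point" ([x, y, z] in m, in world coordinates, good to about 4 mm: a listed point, or the origin of a listed thing).
The state is a dict: "clock": time; "joints": joint angles; "dq": joint speeds; "joint_efforts": joint torques, N m; "position": TCP position; "ee_rot": TCP orientation; "force": force on the tool from outside, world axes, zero at the start; "ft_torque": the same for the moment, N m; "width": opening from 0.0 (shut) to 1.0 (fully open).
Only numpy, scipy, OpenCV 4.12 (cv2) and the standard library are available. Lean on these libraries where they do the work, as an engineer would, in place of code of your own. Each camera call takes 0.05 s, during which the arm holds its last target. There are 200 camera calls.

TASK

Slide the two-eye link gently home into the V-stop of the screw press, so that the bush standing proud of its eye is centred under the ram, and let go of it. Then take the crank by its spinning grip and, without letting go on the way, wind the press down until the bush's flange beds firmly on the link; stop when the crank goes stiff, do not force it, then wind back about three quarters of a turn so that the ram stands clear. Leave the link in the press and the other things on the bench as they lie.

Things in the scene. Friction and masses are not known exactly. Their poses are not given: they have to be found in the camera images.
- press: Grey bench screw press, fixed to the bench: base 130 x 370 mm with a flat steel table on top, 45 mm above the bench; C-frame column, head up to 199 mm, vertical screw and crank on top. Origin on the bench (z = 0) under the ram axis; z up; its y axis points from the open throat to the column (table from y = -235 to +135 mm, column face at y = +62, head reaches 28 mm all round the ram axis from 137 to 203 mm above the bench), x = table width (+-65).
- vstop: Dark steel V-stop, fixed on the press table behind the ram axis: two faces at 45 deg that open towards the press's -y, 18 mm high. A link eye (radius 25 mm) pushed along the press's +y until it touches both faces is centred on the ram axis to a few tenths of a mm. Do not shove: a push of 12 to 25 N (the link's own sliding friction is 3 to 8 N) is plenty, 80 N spoils the setting. Frame = the press's frame.
- link: Aluminium link with two round eyes (50 mm wide, 22 mm high, centres 160 mm apart) and a shank between them 30 mm wide, 16 mm thick (3 to 19 mm above its underside); about 0.57 kg with bushes; lies loose on the press table, the eye to be pressed towards the V-stop and 30 to 52 mm short of it. Origin: underside, centre of the eye to be pressed; z up; the shank and other eye lie along its -y (other eye at y = -160 mm; its bush is already home, top 27 mm above the underside).
- link_shank (a point): Point inside the link's shank, 105 mm from the centre of the eye to be pressed, 11 mm above the link's underside: with the link home, a gripper here stands clear of the press head. The shank is 30 mm wide across the link's x.
- bush_top (a point): Centre of the top of the bronze flanged bush (flange 40 mm wide, 5 mm thick) that stands proud in the link's eye; z up. It is a tight fit: about 100 N at the ram moves it, and it stays where it is left. The top is 27 mm above the link's underside when home, 33 to 35 mm at the start, and has to end within 0.4 mm of home; under a firm load it gives up to 1 mm more.
- screw: Steel press screw with its ram foot, a round dark foot 32 mm wide whose flat lower face presses on the bush; moves up and down with the crank. Origin on the press axis, 99 to 105 mm above the bench at the start; z up. The foot's face lies up to 3 mm above or below this origin: the foot is set anew for each job. Over 260 N on the bush damages it (about 11 N along the circle at the grip).
- crank: Crank on top of the screw. Turning it clockwise seen from above lowers screw, crank, grip and ram together by 16 mm a turn; it stays put. Origin on the press axis; its y axis points along the arm to the grip, at the start within 0.9 rad of the press's y. Push along the circle at the grip while turning: 1.5 N free, 5 N while the bush goes in, then about 2 N more for each 0.1 rad once the flange is bedded: stop at 7 to 9 N (4 to 6 N when held still).
- grip_mid (a point): Middle of the crank's grip: an upright red sleeve 22 mm in diameter, 60 mm long (30 mm above and below this point, its own axis vertical), spinning freely on its pin, 65 mm from the ram axis; about 300 mm above the bench at the start. Below the sleeve lies the flat crank arm; the hub at the centre is 34 mm wide and ends 18 mm below this point.
- done_link: finished link, both bushes home, lying on the bench (bystander); origin at the underside under one eye, 22 mm high, 210 mm long
- spare_bush: spare bronze flanged bush standing on its flange, 40 mm wide, 26 mm high (bystander); origin under its centre
- bush_bin: blue plastic bin of bushes, 160 x 110 x 70 mm (bystander); origin under its centre
- mallet: hammer lying on the bench, 260 mm long (bystander); origin near its middle, underside
- spanner: open-ended spanner, 170 mm long (bystander); origin near its middle, underside
- oil_can: yellow oil bottle with red cap, 48 mm wide, 130 mm high (bystander); origin under its centre
- caliper: digital caliper lying flat, 230 mm long (bystander); origin near its middle, underside
- collet_chuck: dark steel collet chuck standing upright, 44 mm wide, 92 mm high (bystander); origin under its centre
Not all that is in view belongs to the job. Leave any black or blue look-alike of the link alone.

How it is judged:
By the outcome, as a careful person would: the job done as asked, in the order asked, and still so for the second after the job is handed in, with the robot touching nothing.
It also fails if it takes over 72 s, if anything falls off the work surface, if the arm or the gripper's body presses on something with over 40 N, if the wrist force passes 120 N, or if a joint passes its speed limit or range.

## Working session

There is one attempt and no reset: what is moved stays moved. The work goes in short steps, Python scripts to look and compute and a tool call to move; the robot and the scene stay as the last step left them, time stands still between calls to the robot, and variables do not carry over. Pictures are saved under pics/ and viewed, about 8 in all and at most 12, crops included, and the job is handed in when it is done.

Besides the shell and the picture viewer there is one more tool, called as a command line: name --pt "numbers of a row" for each row, then --argument value for the rest. arm_command: Moves the arm, as the interface text tells. Its arguments: {"type":"object","properties":{"motion":{"type":"array"},"newtons":{"type":"number"}},"required":["motion"]}

```bash
ls; mkdir -p pics; cat > h.py <<'E'
import numpy as np, cv2
from scipy.spatial.transform import Rotation as R
from cell import arm, get_image, search_frame, pinpoint
def st():
    s=arm.observe(); return s,np.array(s["position"]),R.from_rotvec(s["ee_rot"])
def cloud(im,s=None):
    K=np.array(im["K"]);d=im["range_z"];v,u=np.mgrid[:400,:640]
    P=np.stack([(u-K[0,2])/K[0,0]*d,(v-K[1,2])/K[1,1]*d,d],-1)
    if "origin" in im: return P@np.array(im["rotation"]).T+np.array(im["origin"])
    T=np.array(im["tool_from_camera"]);P=P@T[:3,:3].T+T[:3,3]
    return P@R.from_rotvec(s["ee_rot"]).as_matrix().T+np.array(s["position"])
def save(n,f): cv2.imwrite(f"pics/{n}.png",cv2.cvtColor(f,cv2.COLOR_RGB2BGR))
E
python3 - <<'E'
from h import *
s,p,r=st();print(s["position"],r.as_matrix().round(2),s["force"],s["clock"])
a=get_image("scene");b=get_image("top")
save("both",np.vstack([a["frame"],b["frame"]])[:, :]) ; 
f=np.vstack([a["frame"],b["frame"]]);save("both",cv2.resize(f,(480,600),interpolation=cv2.INTER_AREA))
save("scene",a["frame"]);save("top",b["frame"])
for c in("scene","top"):
  for t in("press","vstop","link","link_shank","bush_top","screw","crank","grip_mid"):
    print(c,t,[(np.round(x["point"],3).tolist(),round(x["p"],2)) for x in pinpoint(c,t)[:3]])
E
```

```text
pics
[0.23628059 0.57836741 0.40396712] [[-0.   -0.93  0.38]
 [-0.    0.38  0.93]
 [-1.   -0.   -0.  ]] [0.13811544 0.37620815 0.35933388] 0.0
scene press [([0.535, 0.166, 0.001], 0.75)]
scene vstop [([0.537, 0.162, -0.002], 0.5)]
scene link [([0.226, 0.278, -0.0], 0.7), ([0.532, 0.124, 0.042], 0.68), ([0.752, 0.169, -0.002], 0.6)]
scene link_shank [([0.331, 0.3, 0.014], 0.96), ([0.514, 0.029, 0.058], 0.77), ([0.814, 0.256, 0.013], 0.57)]
scene bush_top [([0.75, 0.17, 0.035], 0.65), ([0.528, 0.128, 0.076], 0.64), ([0.223, 0.284, 0.037], 0.46)]
scene screw [([0.534, 0.166, 0.099], 0.81)]
scene crank [([0.598, 0.42, 0.001], 0.67)]
scene grip_mid [([0.584, 0.211, 0.3], 0.43)]
top press [([0.536, 0.163, -0.0], 0.9)]
top vstop [([0.534, 0.165, 0.0], 0.5)]
top link [([0.527, 0.128, 0.047], 0.87), ([0.226, 0.281, 0.002], 0.77), ([0.753, 0.172, -0.002], 0.58)]
top link_shank [([0.334, 0.305, 0.011], 0.68), ([0.816, 0.258, 0.013], 0.56)]
top bush_top [([0.229, 0.28, 0.034], 0.69), ([0.532, 0.131, 0.076], 0.52), ([0.754, 0.171, 0.033], 0.42)]
top screw [([0.537, 0.165, 0.102], 0.66)]
top crank [([0.538, 0.16, 0.102], 0.8), ([0.533, 0.132, 0.078], 0.55), ([0.666, 0.376, -0.001], 0.2)]
top grip_mid [([0.586, 0.21, 0.294], 0.54)]
```

View pics/scene.png

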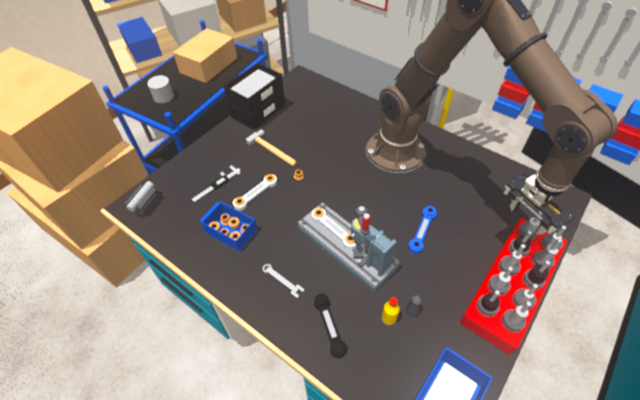

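View pics/top.png

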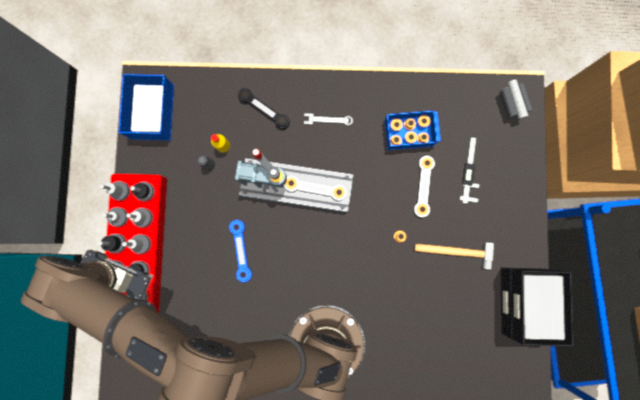

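The press stands at (0.536, 0.165) with its throat towards world −y. The silver link on its table is the right one. The blue link at (237, 250) and the black one at (263, 108) in the top view are look-alikes. The red grip is at (256, 153) in the top view.

```bash
cat >> h.py <<'E'
def plan(target,yaw,n,f=91.8):
    "rows from the present pose to TCP target (m) and jaw yaw (deg), tool down"
    s,p,r=st(); M=r.as_matrix(); y0=np.degrees(np.arctan2(M[1,2],M[0,2]))
    dy=(yaw-y0+180)%360-180; d=(np.array(target)-p)/n*1000; rows=[]
    for i in range(n):
        Ri=R.from_euler("z",dy*i/n,degrees=True)*r
        rows.append([f]+Ri.inv().apply(d).round(0).tolist()+[round(-dy/n,1),0,0])
    for i in range(0,n,5): print(rows[i:i+5])
E
python3 - <<'E'
from h import *
im=get_image("wrist");print(np.round(im["tool_from_camera"],3),np.round(im["K"],0))
plan([0.50,0.02,0.41],-8,15)
# press yaw from table plane in top & scene
for c in("top","scene"):
    P=cloud(get_image(c));m=(abs(P[...,2]-0.045)<0.006)&(abs(P[...,0]-.53)<.12)&(P[...,1]>-.13)&(P[...,1]<.33)
    q=P[m][:,:2].astype(np.float32);print(c,m.sum(),cv2.minAreaRect(q), q.min(0),q.max(0))
E
```

```text
[[ 0.    -0.296  0.955  0.02 ]
 [-0.    -0.955 -0.296  0.081]
 [ 1.    -0.    -0.     0.   ]
 [ 0.     0.     0.     1.   ]] [[314.   0. 325.]
 [  0. 314. 198.]
 [  0.   0.   1.]]
[[91.8, -0.0, -30.0, -28.0, np.float64(5.1), 0, 0], [91.8, -0.0, -33.0, -25.0, np.float64(5.1), 0, 0], [91.8, -0.0, -35.0, -22.0, np.float64(5.1), 0, 0], [91.8, -0.0, -37.0, -19.0, np.float64(5.1), 0, 0], [91.8, -0.0, -38.0, -16.0, np.float64(5.1), 0, 0]]
[[91.8, -0.0, -39.0, -12.0, np.float64(5.1), 0, 0], [91.8, -0.0, -40.0, -9.0, np.float64(5.1), 0, 0], [91.8, -0.0, -41.0, -5.0, np.float64(5.1), 0, 0], [91.8, -0.0, -41.0, -2.0, np.float64(5.1), 0, 0], [91.8, -0.0, -41.0, 2.0, np.float64(5.1), 0, 0]]
[[91.8, -0.0, -41.0, 6.0, np.float64(5.1), 0, 0], [91.8, -0.0, -40.0, 9.0, np.float64(5.1), 0, 0], [91.8, -0.0, -39.0, 13.0, np.float64(5.1), 0, 0], [91.8, -0.0, -38.0, 16.0, np.float64(5.1), 0, 0], [91.8, -0.0, -36.0, 19.0, np.float64(5.1), 0, 0]]Traceback (most recent call last):
  File "<stdin>", line 6, in <module>
  File "h.py", line 9, in cloud
    if "origin" in im: return P@np.array(im["rotation"]).T+np.array(im["origin"])
                              ~~~~~~~~~~~~~~~~~~~~~~~~~~~~^~~~~~~~~~~~~~~~~~~~~~~
ValueError: operands could not be broadcast together with shapes (400,640) (3,)
```

arm_command --pt "91.8 0 -30 -28 5.1 0 0" --pt "91.8 0 -33 -25 5.1 0 0" --pt "91.8 0 -35 -22 5.1 0 0" --pt "91.8 0 -37 -19 5.1 0 0" --pt "91.8 0 -38 -16 5.1 0 0"

```text
clock: 1.62
position: [0.3245, 0.3902, 0.4049]
ee_rot: [-0.575, 1.493, 0.575]
force: [0.9, -0.2, 0.8]
width: 1.0
```

arm_command --pt "91.8 0 -39 -12 5.1 0 0" --pt "91.8 0 -40 -9 5.1 0 0" --pt "91.8 0 -41 -5 5.1 0 0" --pt "91.8 0 -41 -2 5.1 0 0" --pt "91.8 0 -41 2 5.1 0 0"

```text
clock: 2.25
position: [0.4103, 0.2039, 0.405]
ee_rot: [-0.227, 1.558, 0.228]
force: [0.6, 0.2, 1.1]
width: 0.998
```

arm_command --pt "91.8 0 -41 6 5.1 0 0" --pt "91.8 0 -40 9 5.1 0 0" --pt "91.8 0 -39 13 5.1 0 0" --pt "91.8 0 -38 16 5.1 0 0" --pt "91.8 0 -36 19 5.1 0 0"

```text
clock: 2.88
position: [0.4958, 0.017, 0.405]
ee_rot: [0.122, 1.567, -0.121]
force: [0.6, -0.2, 0.8]
width: 1.001
```

```bash
sed -i 's/round(-dy\/n,1)/float(round(-dy\/n,1))/; s/np.array(im\["rotation"\]).T/rot(im["rotation"]).T/' h.py; cat >> h.py <<'E'
def rot(x):
    x=np.array(x); return x if x.shape==(3,3) else R.from_rotvec(x).as_matrix()
E
python3 - <<'E'
from h import *
im=get_image("top");print(im["rotation"],im["origin"])
for c in("top","scene"):
    P=cloud(get_image(c));m=(abs(P[...,2]-0.045)<0.006)&(abs(P[...,0]-.53)<.12)&(P[...,1]>-.13)&(P[...,1]<.33)
    q=P[m][:,:2].astype(np.float32);print(c,m.sum(),cv2.minAreaRect(q), q.min(0),q.max(0))
s,p,r=st();print(s["clock"],p,s["joints"],s["force"])
w=get_image("wrist");save("w1",w["frame"]);np.savez("w1.npz",P=cloud(w,s))
for t in("link","link_shank","bush_top","press","vstop"):
  print(t,[(np.round(x["point"],4).tolist(),round(x["p"],2)) for x in pinpoint("wrist",t)[:3]])
E
```

```text
[-2.19582237  2.13965099 -0.11074685] [0.33932405 0.00253371 1.60714215]
top 1045 ((0.5289636254310608, 0.1160195991396904), (0.3686310350894928, 0.12682989239692688), 82.63185119628906) [ 0.44695038 -0.07351574] [0.6142988  0.30428034]
scene 1744 ((0.5328767895698547, 0.1157621294260025), (0.37019607424736023, 0.1292693018913269), 82.2988510131836) [ 0.44650373 -0.07467668] [0.6174471  0.30593753]
3.025 [0.49584965 0.01632244 0.40489976] [-0.59270022  0.23445681  0.55555507  1.91316124 -0.14238126  1.03209949
 -0.13255331] [-0.62283591  0.78018638  0.9568218 ]
link [([0.5271, 0.1224, 0.0445], 0.7)]
link_shank [([0.5172, 0.0189, 0.0505], 0.62)]
bush_top [([0.5315, 0.1253, 0.0794], 0.87)]
press [([0.5392, 0.1647, 0.0023], 0.82), ([0.5138, 0.0205, 0.0483], 0.31)]
vstop []
```

View pics/w1.png

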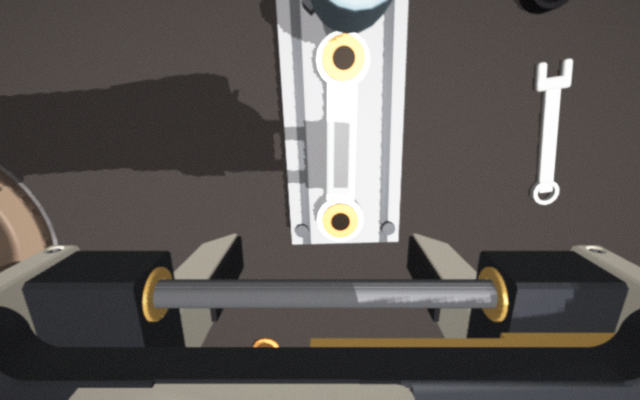

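The wrist view shows the bush to be pressed at (343, 57) and the finished eye at (340, 221). The shank runs between them.

```bash
python3 - <<'E'
from h import *
P=np.load("w1.npz")["P"]
yd=np.array([np.sin(np.radians(7.6)),np.cos(np.radians(7.6))]);xd=np.array([yd[1],-yd[0]]);o=np.array([.5375,.1655])
q=P.reshape(-1,3);l=np.c_[(q[:,:2]-o)@xd,(q[:,:2]-o)@yd,q[:,2]]
m=(abs(l[:,0])<.07)&(l[:,1]>-.24)&(l[:,1]<.0)&(l[:,2]>.03)&(l[:,2]<.1)
l=l[m];print(len(l),np.histogram(l[:,2],np.arange(.03,.1,.004)))
for z0,z1,n in((.0585,.0625,"shank"),):
    a=l[(l[:,2]>.057)]
    for y in np.arange(-.22,-.0,.01):
        b=a[abs(a[:,1]-y)<.005]
        if len(b): print(round(y,3),len(b),b[:,0].min().round(4),b[:,0].max().round(4),np.median(b[:,2]).round(4))
e=l[l[:,2]>.055][:,:2].astype(np.float32);print("link",cv2.minAreaRect(e*1000))
t=l[(l[:,2]<.05)];print("table z",np.median(t[:,2]),cv2.minAreaRect(t[:,:2].astype(np.float32)*1000))
E
```

```text
25658 (array([   16,     0,     9, 17255,   949,   220,    21,   194,  3449,
         906,   987,   442,  1210,     0,     0,     0,     0]), array([0.03 , 0.034, 0.038, 0.042, 0.046, 0.05 , 0.054, 0.058, 0.062,
       0.066, 0.07 , 0.074, 0.078, 0.082, 0.086, 0.09 , 0.094, 0.098]))
-0.22 82 -0.0217 0.0091 0.0668
-0.21 285 -0.0291 0.0168 0.0714
-0.2 380 -0.0311 0.0178 0.0714
-0.19 409 -0.031 0.0176 0.0714
-0.18 372 -0.0275 0.0149 0.0674
-0.17 269 -0.0207 0.0083 0.0636
-0.16 261 -0.0205 0.0095 0.0636
-0.15 267 -0.0203 0.0094 0.0636
-0.14 271 -0.019 0.0093 0.0638
-0.13 271 -0.0188 0.0105 0.0638
-0.12 279 -0.0186 0.0103 0.0638
-0.11 291 -0.0183 0.0102 0.0637
-0.1 305 -0.0181 0.0113 0.0638
-0.09 307 -0.0179 0.0113 0.0637
-0.08 318 -0.0177 0.0112 0.0637
-0.07 323 -0.0175 0.0123 0.0635
-0.06 367 -0.019 0.0144 0.0655
-0.05 552 -0.0253 0.021 0.078
-0.04 629 -0.0269 0.0226 0.0784
-0.03 594 -0.0259 0.0215 0.0783
-0.02 352 -0.0228 0.0185 0.0776
-0.01 11 -0.0116 -0.0034 0.0665
link ((-4.516820907592773, -117.7278060913086), (207.0982666015625, 49.53956985473633), 88.31722259521484)
table z 0.04465817522922105 ((-1.4319229125976562, -117.86626434326172), (128.1529998779297, 236.20022583007812), 0.2488221973180771)
```

```bash
python3 - <<'E'
from h import *
plan([.5108,.0071,.232],-9.3,5)
E
```

```text
[[91.8, 35.0, -2.0, 3.0, 0.1, 0, 0], [91.8, 35.0, -2.0, 3.0, 0.1, 0, 0], [91.8, 35.0, -2.0, 3.0, 0.1, 0, 0], [91.8, 35.0, -2.0, 3.0, 0.1, 0, 0], [91.8, 35.0, -2.0, 3.0, 0.1, 0, 0]]
```

arm_command --pt "70 35 -1.5 3.5 0.1 0 0" --pt "70 35 -1.5 3.5 0.1 0 0" --pt "70 35 -1.5 3.5 0.1 0 0" --pt "70 35 -1.5 3 0.1 0 0" --pt "70 33 -1 3 0.1 0 0"

```text
clock: 3.95
position: [0.5106, 0.0096, 0.2306]
ee_rot: [0.125, 1.567, -0.125]
force: [0.4, -0.5, -0.1]
width: 0.763
```

arm_command --pt "70 0 0 0 0 0 0" --pt "70 3 0 0 0 0 0"

```text
clock: 4.2
position: [0.511, 0.0092, 0.2297]
ee_rot: [0.126, 1.566, -0.126]
force: [1.2, -0.2, 0.8]
width: 0.764
```

```bash
python3 - <<'E'
from h import *
s,p,r=st();M=r.as_matrix();print(p,np.degrees(np.arctan2(M[1,2],M[0,2])),s["force"],s["width"])
w=get_image("wrist");save("w2",w["frame"]);P=cloud(w,s).reshape(-1,3)
# shank in tool frame
t=(P-p)@M; m=(abs(t[:,1])<.12)&(abs(t[:,2])<.04)&(P[:,2]>.058)&(P[:,2]<.068)
t=t[m]
for y in np.arange(-.02,.12,.01):
    b=t[abs(t[:,1]-y)<.005]
    if len(b): print(round(y,2),len(b),b[:,2].min().round(4),b[:,2].max().round(4),b[:,0].mean().round(4))
E
```

```text
[0.51103312 0.00915674 0.22971766] -9.187580907257722 [ 1.23464757 -0.1834447   0.76205256] 0.7641454395084127
-0.02 6 -0.0187 0.0141 0.1621
-0.01 470 -0.0358 0.0348 0.1665
0.0 1116 -0.0357 0.035 0.1662
0.01 1308 -0.04 0.04 0.1662
0.02 1088 -0.015 0.015 0.1661
0.03 1149 -0.0148 0.015 0.1661
0.04 1223 -0.0149 0.015 0.1661
0.05 1288 -0.0149 0.0149 0.1661
0.06 1395 -0.015 0.015 0.1661
0.07 1440 -0.015 0.0151 0.1661
0.08 1566 -0.0147 0.0149 0.1661
0.09 1674 -0.015 0.015 0.1664
0.1 1793 -0.0189 0.0189 0.1644
0.11 849 -0.0237 0.0238 0.1633
```

View pics/w2.png

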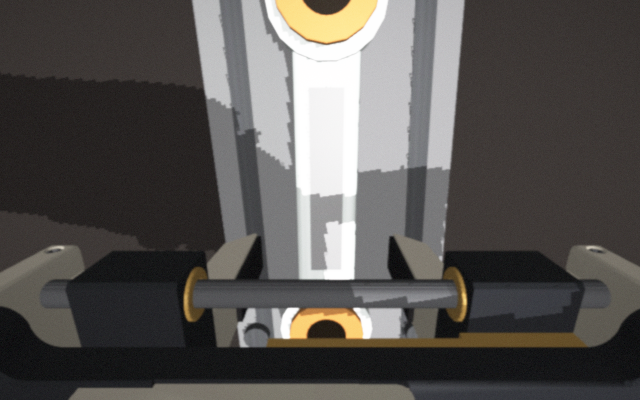

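The shank is centred between the pads and parallel to them. I'll close and push.

arm_command --pt "25 0 0 0 0 0 0" --pt "20 0 0 0 0 0 0" --pt "20 0 0 0 0 0 0" --pt "20 0 0 0 0 0 0" --newtons 30

```text
clock: 4.75
position: [0.5106, 0.0088, 0.2289]
ee_rot: [0.127, 1.567, -0.126]
force: [-0.4, -0.1, -0.3]
width: 0.382
```

arm_command --pt "20 0 0 0 0 0 0" --pt "20 0 3 0 0 0 0" --pt "20 0 6 0 0 0 0" --pt "20 0 6 0 0 0 0" --pt "20 0 6 0 0 0 0"

```text
clock: 5.38
position: [0.514, 0.0286, 0.2288]
ee_rot: [0.126, 1.567, -0.128]
force: [-0.1, -4.9, 3.5]
width: 0.326
```

arm_command --pt "20 0 5 0 0 0 0" --pt "20 0 3 0 0 0 0" --pt "20 0 1 0 0 0 0"

```text
clock: 5.75
position: [0.5154, 0.0376, 0.2288]
ee_rot: [0.126, 1.567, -0.128]
force: [-1.2, -5.1, 3.2]
width: 0.327
```

arm_command --pt "20 0 2 0 0 0 0" --pt "20 0 2 0 0 0 0" --pt "20 0 1 0 0 0 0"

```text
clock: 6.12
position: [0.5162, 0.0423, 0.2288]
ee_rot: [0.126, 1.567, -0.128]
force: [-1.4, -5.9, 3.3]
width: 0.325
```

arm_command --pt "20 0 1.5 0 0 0 0" --pt "20 0 1.5 0 0 0 0"

```text
clock: 6.38
position: [0.5165, 0.0445, 0.2288]
ee_rot: [0.126, 1.567, -0.13]
force: [-2.2, -11.8, 5.0]
width: 0.318
```

arm_command --pt "20 0 0.7 0 0 0 0" --pt "20 0 0 0 0 0 0"

```text
clock: 6.62
position: [0.5166, 0.0446, 0.2288]
ee_rot: [0.126, 1.567, -0.131]
force: [-1.2, -11.6, 5.0]
width: 0.321
```

arm_command --pt "20 0 1 0 0 0 0" --pt "20 0 1 0 0 0 0"

```text
clock: 6.88
position: [0.5167, 0.0452, 0.2288]
ee_rot: [0.126, 1.567, -0.133]
force: [-1.7, -17.4, 5.6]
width: 0.326
```

arm_command --pt "20 0 0.8 0 0 0 0" --pt "20 0 0 0 0 0 0" --pt "50 0 0 0 0 0 0" --pt "50 0 0 0 0 0 0" --pt "50 0 0 0 0 0 0"

```text
clock: 7.5
position: [0.5173, 0.0505, 0.2287]
ee_rot: [0.126, 1.567, -0.125]
force: [-0.4, -0.4, 0.0]
width: 0.539
```

```bash
python3 - <<'E'
from h import *
s,p,r=st();M=r.as_matrix();print(p,s["force"],s["width"])
w=get_image("wrist");save("w3",w["frame"]);P=cloud(w,s).reshape(-1,3)
t=(P-p)@M; m=(abs(t[:,1])<.15)&(abs(t[:,2])<.04)&(P[:,2]>.0745)&(P[:,2]<.085);q=P[m]
print(m.sum(),q[:,2].mean(),"bush vis",q.min(0),q.max(0))
for c in("top","scene"):
  get_image(c)
  for n in("bush_top","screw","link","grip_mid"):
    print(c,n,[(np.round(x["point"],4).tolist(),round(x["p"],2)) for x in pinpoint(c,n)[:3]])
E
```

```text
[0.51728244 0.05047345 0.2286633 ] [-0.35130228 -0.37260564  0.0236557 ] 0.5392471540956467
872 0.07975358738266422 bush vis [0.47987036 0.04623585 0.0745093 ] [0.55836506 0.06866264 0.0849749 ]
top bush_top [([0.3206, -0.4196, 0.0006], 0.72), ([0.5855, 0.2102, 0.2939], 0.34)]
top screw [([0.5384, 0.1654, 0.1008], 0.68)]
top link [([0.5325, 0.1621, 0.0456], 0.67), ([0.75, 0.1699, -0.0008], 0.62)]
top grip_mid [([0.5851, 0.208, 0.2946], 0.39)]
scene bush_top [([0.5345, 0.1658, 0.0756], 0.63), ([0.7535, 0.1695, 0.0331], 0.62), ([0.2228, 0.2812, 0.0387], 0.4)]
scene screw [([0.5318, 0.1645, 0.1024], 0.79)]
scene link [([0.2255, 0.28, -0.0001], 0.83), ([0.5396, 0.1646, 0.0426], 0.75), ([0.7513, 0.1736, -0.0014], 0.72)]
scene grip_mid [([0.5853, 0.2109, 0.2988], 0.62)]
```

View pics/w3.png

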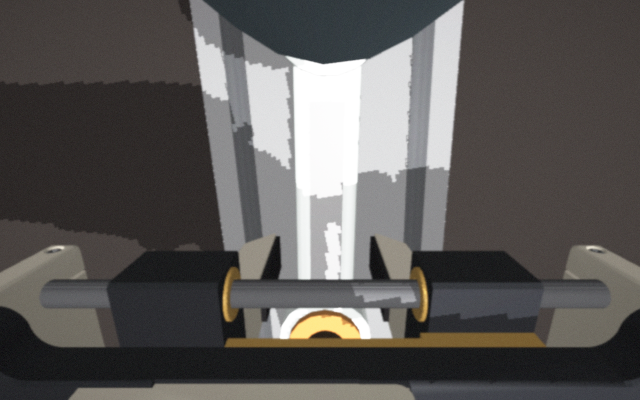

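arm_command --pt "60 -20 -10 0 0 0 0" --pt "91.8 -50 -20 0 0 0 0" --pt "91.8 -55 -5 0 0 0 0" --pt "91.8 -55 0 0 0 0 0" --pt "91.8 -55 0 0 0 0 0"

```text
clock: 8.68
position: [0.5112, 0.0149, 0.4657]
ee_rot: [0.127, 1.567, -0.127]
force: [0.8, 0.1, 0.1]
width: 0.989
```

arm_command --pt "91.8 -50 0 0 0 0 0" --pt "91.8 -35 10 0 0 0 0" --pt "91.8 -10 40 6 0 0 0" --pt "91.8 0 45 10 0 0 0" --pt "91.8 0 45 10 0 0 0"

```text
clock: 9.3
position: [0.56, 0.1504, 0.559]
ee_rot: [0.127, 1.567, -0.126]
force: [-0.2, -0.6, 0.2]
width: 0.997
```

```bash
python3 - <<'E'
from h import *
s,p,r=st();M=r.as_matrix();print(s["clock"],p,np.degrees(np.arctan2(M[1,2],M[0,2])),s["joints"],s["force"])
w=get_image("wrist");save("w4",w["frame"]);P=cloud(w,s);np.savez("w4.npz",P=P,f=w["frame"])
hsv=cv2.cvtColor(w["frame"],cv2.COLOR_RGB2HSV);red=((hsv[...,0]<8)|(hsv[...,0]>172))&(hsv[...,1]>150)&(hsv[...,2]>60)
q=P[red&(P[...,2]>.2)];print(len(q),q.min(0),q.max(0),np.histogram(q[:,2],10))
t=q[q[:,2]>q[:,2].max()-.006];print("top",t.mean(0),(t.min(0)+t.max(0))/2,np.ptp(t,axis=0))
print([(np.round(x["point"],4).tolist(),round(x["p"],2)) for x in pinpoint("wrist","grip_mid")[:3]])
E
```

```text
9.3 [0.56001246 0.15038981 0.55901   ] -9.239498055567067 [-0.75323215  0.28938179  0.55106896  1.45894327 -0.15188209  1.43526494
 -0.3615821 ] [-0.18470756 -0.57199095  0.18633023]
71 [0.57460854 0.21246245 0.26172872] [0.58345315 0.22062818 0.32689131] (array([11,  0,  2,  4,  2,  5,  4,  8, 15, 20]), array([0.26172872, 0.26824498, 0.27476124, 0.2812775 , 0.28779376,
       0.29431002, 0.30082627, 0.30734253, 0.31385879, 0.32037505,
       0.32689131]))
top [0.57631376 0.21481313 0.32505064] [0.57638339 0.21474678 0.32407613] [0.00249912 0.00456865 0.00563036]
[([0.5825, 0.2072, 0.3032], 0.68)]
```

View pics/w4.png

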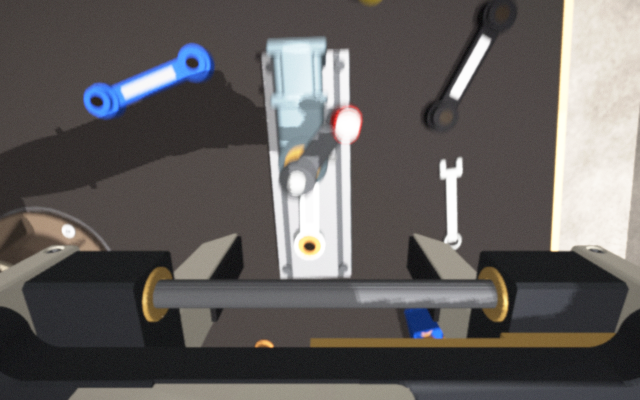

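The wrist view shows the grip's cap at (348, 123), the hub at (298, 178) and the finished eye at (309, 245). I'll fit the grip top and the hub.

```bash
python3 - <<'E'
from h import *
P=np.load("w4.npz")["P"].reshape(-1,3)
near=np.hypot(P[:,0]-.56,P[:,1]-.188)<.09
h=P[near&(P[:,2]>.24)];print(np.histogram(h[:,2],np.arange(.24,.345,.005)))
t=h[h[:,2]>.322];print("grip",len(t),t.mean(0),(t.min(0)+t.max(0))/2,np.ptp(t,axis=0),cv2.minEnclosingCircle(t[:,:2].astype(np.float32)*1000))
u=h[(np.hypot(h[:,0]-.537,h[:,1]-.1655)<.025)&(h[:,2]>.26)];z=np.median(u[:,2])
u=u[abs(u[:,2]-z)<.004];print("hub",len(u),z,u.mean(0),cv2.minEnclosingCircle(u[:,:2].astype(np.float32)*1000))
E
```

```text
(array([   4,   11,   24,   32, 1171,   52,  804,  186,   90,    6,    5,
          7,    7,    8,   39,   50,   46,  202,  441,    0]), array([0.24 , 0.245, 0.25 , 0.255, 0.26 , 0.265, 0.27 , 0.275, 0.28 ,
       0.285, 0.29 , 0.295, 0.3  , 0.305, 0.31 , 0.315, 0.32 , 0.325,
       0.33 , 0.335, 0.34 ]))
grip 84531 [0.56301918 0.17734726 0.46995844] [0.56422903 0.180893   0.43035338] [0.16933468 0.09798479 0.21646292] ((564.1888427734375, 186.98712158203125), 85.7053451538086)
hub 3985 0.4813088503414236 [0.53925996 0.1799844  0.48228559] ((539.05517578125, 178.93759155273438), 20.80531883239746)
```

```bash
python3 - <<'E'
from h import *
P=np.load("w4.npz")["P"].reshape(-1,3);P=P[P[:,2]<.345]
t=P[(np.hypot(P[:,0]-.584,P[:,1]-.209)<.03)&(P[:,2]>.3225)]
print("grip",len(t),t.mean(0),(np.percentile(t,2,axis=0)+np.percentile(t,98,axis=0))/2,np.ptp(t,axis=0),np.percentile(t[:,2],[5,50,95]))
u=P[(np.hypot(P[:,0]-.537,P[:,1]-.1655)<.03)&(P[:,2]>.268)&(P[:,2]<.29)]
print("hub",len(u),u.mean(0),(np.percentile(u,2,axis=0)+np.percentile(u,98,axis=0))/2,np.ptp(u,axis=0),np.percentile(u[:,2],[5,50,95]))
E
```

```text
grip 665 [0.58291382 0.20975742 0.32964374] [0.58305518 0.20944758 0.32826037] [0.0188525  0.01876596 0.0104013 ] [0.32538349 0.3308501  0.33216732]
hub 1103 [0.53673222 0.16555664 0.27356082] [0.53643987 0.16484971 0.27519883] [0.03336022 0.03321703 0.01407375] [0.27039193 0.27193218 0.28028476]
```

arm_command --pt "70 0 31 7 0 0 0" --pt "70 0 31.4 6.6 0 0 0" --pt "70 30 0 0 0 0 0" --pt "70 30 0 0 0 0 0" --pt "70 28 0 0 0 0 0"

```text
clock: 10.02
position: [0.583, 0.2083, 0.4696]
ee_rot: [0.126, 1.567, -0.127]
force: [-0.3, 0.5, 0.6]
width: 0.762
```

arm_command --pt "70 0 0 0 0 0 0"

```text
clock: 10.15
position: [0.5825, 0.2084, 0.4689]
ee_rot: [0.125, 1.571, -0.128]
force: [-0.5, -0.1, 1.5]
width: 0.762
```

```bash
python3 - <<'E'
from h import *
s,p,r=st();M=r.as_matrix();print(p,s["force"])
w=get_image("wrist");save("w5",w["frame"]);P=cloud(w,s).reshape(-1,3)
t=(P-p)@M; m=(abs(t[:,1])<.03)&(abs(t[:,2])<.025)&(t[:,0]>.12)&(t[:,0]<.2);t=t[m]
print(len(t),t.min(0),t.max(0),np.percentile(t[:,0],[5,25,50,75,95]))
E
```

```text
[0.58250964 0.20839827 0.46885151] [-0.54826822 -0.08931146  1.51999944]
2170 [ 0.13683916 -0.00682135 -0.00976783] [0.19984112 0.01280298 0.01210392] [0.141255   0.14722609 0.15706216 0.17291344 0.19030173]
```

View pics/w5.png

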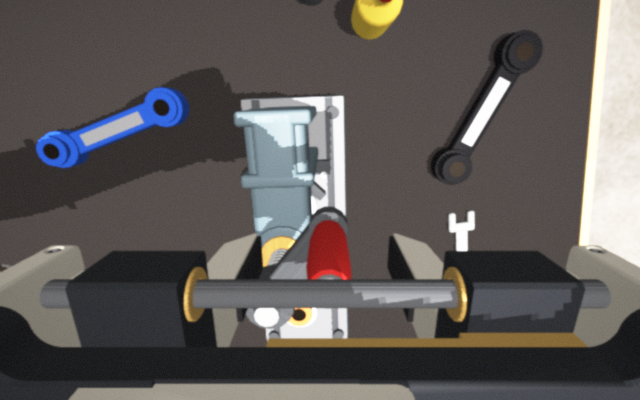

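The red sleeve stands between the pads, about 2 mm off in y and 1 mm in z. I'll centre on it and close.

arm_command --pt "40 0 1.8 1.1 0 0 0" --pt "12 0 0 0 0 0 0" --pt "12 0 0 0 0 0 0" --pt "12 0 0 0 0 0 0" --pt "12 0 0 0 0 0 0" --newtons 40

```text
clock: 10.82
position: [0.5846, 0.2102, 0.4708]
ee_rot: [0.126, 1.567, -0.126]
force: [0.5, 0.1, 0.2]
width: 0.268
```

arm_command --pt "12 0 0 0 0 0 0" --pt "12 0 0 0 0 0 0"

```text
clock: 11.08
position: [0.5845, 0.2102, 0.4708]
ee_rot: [0.126, 1.567, -0.127]
force: [-0.3, -0.3, 0.2]
width: 0.235
```

```bash
cat >> h.py <<'E'
def wind(ax,dths,Rad=.065,c0=None,hint=True):
    "rows that turn the grip by dths (rad, + = clockwise, lowers) about ax from commanded/measured c0"
    s,p,r=st(); M=r.as_matrix(); c=np.array(p if c0 is None else c0,float)
    th=np.arctan2(c[1]-ax[1],c[0]-ax[0]); rad=np.hypot(*(c[:2]-ax)); z=c[2]; out=[]; prev=c
    print("t",s["clock"],"phi",round(th,3),"rad",round(rad*1000,1),"z",round(c[2],4),"F",np.round(s["force"],1),
      "tang(ccw) F",round(float(-np.sin(th)*s["force"][0]+np.cos(th)*s["force"][1]),1),"radial",round(float(np.cos(th)*s["force"][0]+np.sin(th)*s["force"][1]),1))
    for d in dths:
        th-=d; z-=d/(2*np.pi)*.016; q=np.array([ax[0]+Rad*np.cos(th),ax[1]+Rad*np.sin(th),z])
        out.append([12]+(M.T@(q-prev)*1000).round(1).tolist()+[0,0,0]); prev=q
    for i in range(0,len(out),5): print(out[i:i+5])
E
python3 - <<'E'
from h import *
print(arm.observe()["width"]*91.8)
wind(np.array([.5366,.1652]),[.1,.2,.3,.3,.3]+[.3]*5)
E
```

```text
21.567141185804687
t 11.075 phi 0.754 rad 65.8 z 0.4708 F [-0.3 -0.3  0.2] tang(ccw) F -0.0 radial -0.4
[[12, 0.3, -4.8, 4.5, 0, 0, 0], [12, 0.5, -9.8, 8.5, 0, 0, 0], [12, 0.8, -17.4, 8.7, 0, 0, 0], [12, 0.8, -19.2, 3.2, 0, 0, 0], [12, 0.8, -19.2, -2.6, 0, 0, 0]]
[[12, 0.8, -17.6, -8.2, 0, 0, 0], [12, 0.8, -14.4, -13.0, 0, 0, 0], [12, 0.8, -9.9, -16.7, 0, 0, 0], [12, 0.8, -4.5, -18.9, 0, 0, 0], [12, 0.8, 1.2, -19.4, 0, 0, 0]]
```

arm_command --pt "12 0.3 -4.8 4.5 0 0 0" --pt "12 0.5 -9.8 8.5 0 0 0" --pt "12 0.8 -17.4 8.7 0 0 0" --pt "12 0.8 -19.2 3.2 0 0 0" --pt "12 0.8 -19.2 -2.6 0 0 0"

```text
clock: 11.7
position: [0.595, 0.1352, 0.4674]
ee_rot: [0.128, 1.568, -0.128]
force: [-6.0, 4.5, 5.7]
width: 0.233
```

```bash
python3 - <<'E'
from h import *
wind(np.array([.5366,.1652]),[])
E
```

```text
t 11.7 phi -0.475 rad 65.6 z 0.4674 F [-6.   4.5  5.7] tang(ccw) F 1.2 radial -7.4
```

```bash
cat >> h.py <<'E'
import json,os
def go(ax,dths,seed=None):
    "wind from the commanded pose kept in cmd.json"
    s,p,r=st(); M=np.array(seed[1] if seed else json.load(open("cmd.json"))[1]); c=np.array(seed[0] if seed else json.load(open("cmd.json"))[0])
    f=np.array(s["force"]);th=np.arctan2(p[1]-ax[1],p[0]-ax[0])
    print("t",s["clock"],"phi",round(th,3),"cmdphi",round(np.arctan2(c[1]-ax[1],c[0]-ax[0]),3),"rad",round(np.hypot(*(p[:2]-ax))*1000,1),"dz",round((p[2]-c[2])*1000,1),"z",p[2].round(4),
     "tang(ccw)",round(float(-np.sin(th)*f[0]+np.cos(th)*f[1]),1),"radial",round(float(np.cos(th)*f[0]+np.sin(th)*f[1]),1),"Fz",f[2].round(1))
    th=np.arctan2(c[1]-ax[1],c[0]-ax[0]);z=c[2];out=[]
    for d in dths:
        th-=d; z-=d/(2*np.pi)*.016; q=np.array([ax[0]+.065*np.cos(th),ax[1]+.065*np.sin(th),z])
        row=(M.T@(q-c)*1000).round(1); c=c+M@row/1000; out.append([12]+row.tolist()+[0,0,0])
    for i in range(0,len(out),5): print(out[i:i+5])
    json.dump([c.tolist(),M.tolist()],open("cmd.json","w"))
AX=np.array([.5372,.1654])
E
python3 - <<'E'
from h import *
s,p,r=st()
go(AX,[.3]*10,seed=([.5952,.1371,.4676],r.as_matrix().tolist()))
E
```

```text
t 11.7 phi -0.482 cmdphi -0.454 rad 65.2 dz -0.2 z 0.4674 tang(ccw) 1.2 radial -7.4 Fz 5.7
[[12, 0.8, -17.7, -7.9, 0, 0, 0], [12, 0.8, -14.3, -13.1, 0, 0, 0], [12, 0.7, -9.8, -16.7, 0, 0, 0], [12, 0.8, -4.4, -19.0, 0, 0, 0], [12, 0.8, 1.3, -19.3, 0, 0, 0]]
[[12, 0.8, 7.1, -18.1, 0, 0, 0], [12, 0.8, 12.0, -15.3, 0, 0, 0], [12, 0.8, 16.1, -10.9, 0, 0, 0], [12, 0.7, 18.5, -5.8, 0, 0, 0], [12, 0.8, 19.5, 0.0, 0, 0, 0]]
```

arm_command --pt "12 0.8 -17.7 -7.9 0 0 0" --pt "12 0.8 -14.3 -13.1 0 0 0" --pt "12 0.7 -9.8 -16.7 0 0 0" --pt "12 0.8 -4.4 -19.0 0 0 0" --pt "12 0.8 1.3 -19.3 0 0 0"

```text
clock: 12.32
position: [0.5124, 0.1046, 0.4638]
ee_rot: [0.128, 1.565, -0.125]
force: [5.3, 8.5, -1.1]
width: 0.233
```

arm_command --pt "12 0.8 7.1 -18.1 0 0 0" --pt "12 0.8 12.0 -15.3 0 0 0" --pt "12 0.8 16.1 -10.9 0 0 0" --pt "12 0.7 18.5 -5.8 0 0 0" --pt "12 0.8 19.5 0 0 0 0"

```text
clock: 12.95
position: [0.4749, 0.1854, 0.4599]
ee_rot: [0.127, 1.568, -0.126]
force: [2.6, -1.8, 4.0]
width: 0.234
```

```bash
python3 - <<'E'
from h import *
go(AX,[.3]*5)
E
```

```text
t 12.95 phi 2.83 cmdphi 2.829 rad 65.4 dz 0.0 z 0.4599 tang(ccw) 0.9 radial -3.0 Fz 4.0
[[12, 0.8, 18.6, 5.8, 0, 0, 0], [12, 0.7, 16.0, 11.0, 0, 0, 0], [12, 0.7, 12.0, 15.2, 0, 0, 0], [12, 0.8, 7.1, 18.1, 0, 0, 0], [12, 0.7, 1.3, 19.4, 0, 0, 0]]
```

arm_command --pt "12 0.8 18.6 5.8 0 0 0" --pt "12 0.7 16.0 11.0 0 0 0" --pt "12 0.7 12.0 15.2 0 0 0" --pt "12 0.8 7.1 18.1 0 0 0" --pt "12 0.7 1.3 19.4 0 0 0"

```text
clock: 13.58
position: [0.5537, 0.2289, 0.4561]
ee_rot: [0.126, 1.567, -0.126]
force: [-2.0, -2.6, 7.4]
width: 0.231
```

```bash
python3 - <<'E'
from h import *
go(AX,[.2]*10)
E
```

```text
t 13.575 phi 1.317 cmdphi 1.328 rad 65.6 dz -0.1 z 0.4561 tang(ccw) 1.3 radial -3.0 Fz 7.4
[[12, 0.5, -2.3, 12.8, 0, 0, 0], [12, 0.5, -4.8, 12.0, 0, 0, 0], [12, 0.5, -7.1, 10.9, 0, 0, 0], [12, 0.5, -9.1, 9.2, 0, 0, 0], [12, 0.5, -10.8, 7.2, 0, 0, 0]]
[[12, 0.5, -12.0, 5.0, 0, 0, 0], [12, 0.5, -12.8, 2.4, 0, 0, 0], [12, 0.5, -12.9, -0.1, 0, 0, 0], [12, 0.5, -12.7, -2.7, 0, 0, 0], [12, 0.5, -11.9, -5.1, 0, 0, 0]]
```

arm_command --pt "12 0.5 -2.3 12.8 0 0 0" --pt "12 0.5 -4.8 12.0 0 0 0" --pt "12 0.5 -7.1 10.9 0 0 0" --pt "12 0.5 -9.1 9.2 0 0 0" --pt "12 0.5 -10.8 7.2 0 0 0"

```text
clock: 14.2
position: [0.5992, 0.186, 0.4535]
ee_rot: [0.126, 1.568, -0.127]
force: [-4.8, -1.4, 8.0]
width: 0.231
```

arm_command --pt "12 0.5 -12.0 5.0 0 0 0" --pt "12 0.5 -12.8 2.4 0 0 0" --pt "12 0.5 -12.9 -0.1 0 0 0" --pt "12 0.5 -12.7 -2.7 0 0 0" --pt "12 0.5 -11.9 -5.1 0 0 0"

```text
clock: 14.82
position: [0.5883, 0.1252, 0.4511]
ee_rot: [0.127, 1.567, -0.125]
force: [-4.2, 3.7, 6.6]
width: 0.233
```

```bash
python3 - <<'E'
from h import *
go(AX,[.2]*5)
P=cloud(get_image("scene"))
for n in("bush_top","screw"): print(n,[(np.round(x["point"],4).tolist(),round(x["p"],2)) for x in pinpoint("scene",n)[:3]])
E
```

```text
t 14.825 phi -0.667 cmdphi -0.671 rad 65.0 dz -0.1 z 0.4511 tang(ccw) 0.3 radial -5.6 Fz 6.6
[[12, 0.5, -10.6, -7.4, 0, 0, 0], [12, 0.5, -9.0, -9.4, 0, 0, 0], [12, 0.6, -6.9, -11.0, 0, 0, 0], [12, 0.5, -4.6, -12.1, 0, 0, 0], [12, 0.5, -2.1, -12.8, 0, 0, 0]]
bush_top [([0.7512, 0.1663, 0.0343], 0.55), ([0.2248, 0.282, 0.0362], 0.54), ([0.5351, 0.1672, 0.0774], 0.36)]
screw [([0.5352, 0.1662, 0.0826], 0.83), ([0.4581, -0.3135, -0.0011], 0.64)]
```

arm_command --pt "12 0.5 -10.6 -7.4 0 0 0" --pt "12 0.5 -9.0 -9.4 0 0 0" --pt "12 0.6 -6.9 -11.0 0 0 0" --pt "12 0.5 -4.6 -12.1 0 0 0" --pt "12 0.5 -2.1 -12.8 0 0 0"

```text
clock: 15.6
position: [0.531, 0.1006, 0.4486]
ee_rot: [0.127, 1.565, -0.126]
force: [5.1, 4.9, 0.5]
width: 0.233
```

```bash
python3 - <<'E'
from h import *
go(AX,[.2]*5)
E
```

```text
t 15.6 phi -1.666 cmdphi -1.67 rad 65.1 dz -0.0 z 0.4486 tang(ccw) 4.6 radial -5.4 Fz 0.5
[[12, 0.5, 0.5, -13.0, 0, 0, 0], [12, 0.5, 3.0, -12.6, 0, 0, 0], [12, 0.6, 5.5, -11.7, 0, 0, 0], [12, 0.5, 7.7, -10.5, 0, 0, 0], [12, 0.5, 9.7, -8.7, 0, 0, 0]]
```

arm_command --pt "12 0.5 0.5 -13.0 0 0 0" --pt "12 0.5 3.0 -12.6 0 0 0" --pt "12 0.6 5.5 -11.7 0 0 0" --pt "12 0.5 7.7 -10.5 0 0 0" --pt "12 0.5 9.7 -8.7 0 0 0"

```text
clock: 16.23
position: [0.4796, 0.1346, 0.446]
ee_rot: [0.127, 1.565, -0.129]
force: [4.8, -2.4, 1.6]
width: 0.231
```

```bash
python3 - <<'E'
from h import *
go(AX,[.12]*4)
E
```

```text
t 16.225 phi -2.65 cmdphi -2.671 rad 65.4 dz -0.0 z 0.446 tang(ccw) 4.4 radial -3.1 Fz 1.6
[[12, 0.3, 6.6, -4.2, 0, 0, 0], [12, 0.3, 7.0, -3.4, 0, 0, 0], [12, 0.3, 7.3, -2.6, 0, 0, 0], [12, 0.3, 7.6, -1.6, 0, 0, 0]]
```

arm_command --pt "12 0.3 6.6 -4.2 0 0 0" --pt "12 0.3 7.0 -3.4 0 0 0" --pt "12 0.3 7.3 -2.6 0 0 0" --pt "12 0.3 7.6 -1.6 0 0 0"

```text
clock: 16.73
position: [0.4721, 0.1651, 0.4448]
ee_rot: [0.126, 1.568, -0.128]
force: [-0.2, -4.2, 7.8]
width: 0.232
```

```bash
python3 - <<'E'
from h import *
go(AX,[.1]*2)
E
```

```text
t 16.725 phi -3.136 cmdphi 3.133 rad 65.1 dz -0.1 z 0.4448 tang(ccw) 4.2 radial 0.2 Fz 7.8
[[12, 0.3, 6.5, -0.7, 0, 0, 0], [12, 0.2, 6.5, -0.0, 0, 0, 0]]
```

arm_command --pt "12 0.3 6.5 -0.7 0 0 0" --pt "12 0.2 6.5 0 0 0 0"

```text
clock: 16.98
position: [0.4733, 0.1781, 0.4442]
ee_rot: [0.126, 1.568, -0.128]
force: [-2.2, -3.9, 8.5]
width: 0.232
```

```bash
python3 - <<'E'
from h import *
go(AX,[.1]*3)
E
```

```text
t 16.975 phi 2.945 cmdphi 2.932 rad 65.1 dz -0.1 z 0.4442 tang(ccw) 4.2 radial 1.4 Fz 8.5
[[12, 0.3, 6.5, 0.6, 0, 0, 0], [12, 0.2, 6.3, 1.3, 0, 0, 0], [12, 0.3, 6.3, 1.9, 0, 0, 0]]
```

arm_command --pt "12 0.3 6.5 0.6 0 0 0" --pt "12 0.2 6.3 1.3 0 0 0"

```text
clock: 17.23
position: [0.4772, 0.1907, 0.4437]
ee_rot: [0.126, 1.569, -0.128]
force: [-3.5, -3.9, 10.1]
width: 0.225
```

```bash
python3 - <<'E'
from h import *
go(AX,[])
E
```

```text
t 17.225 phi 2.743 cmdphi 2.632 rad 65.2 dz 0.2 z 0.4437 tang(ccw) 4.9 radial 1.7 Fz 10.1
```

arm_command --pt "12 0 6.3 1.9 0 0 0"

```text
clock: 17.35
position: [0.4799, 0.1964, 0.4435]
ee_rot: [0.126, 1.569, -0.128]
force: [-4.6, -4.3, 7.7]
width: 0.232
```

```bash
python3 - <<'E'
from h import *
go(AX,[.1]*2)
E
```

```text
t 17.35 phi 2.645 cmdphi 2.632 rad 65.2 dz -0.0 z 0.4435 tang(ccw) 5.9 radial 2.0 Fz 7.7
[[12, 0.3, 6.0, 2.5, 0, 0, 0], [12, 0.2, 5.7, 3.1, 0, 0, 0]]
```

arm_command --pt "12 0.2 6.0 2.5 0 0 0"

```text
clock: 17.48
position: [0.4832, 0.2019, 0.4432]
ee_rot: [0.125, 1.57, -0.128]
force: [-5.9, -5.0, 9.5]
width: 0.232
```

```bash
python3 - <<'E'
from h import *
go(AX,[])
E
```

```text
t 17.475 phi 2.548 cmdphi 2.432 rad 65.2 dz 0.2 z 0.4432 tang(ccw) 7.5 radial 2.1 Fz 9.5
```

arm_command --pt "12 0.1 2.3 1.1 0 0 0"

```text
clock: 17.6
position: [0.4846, 0.204, 0.4431]
ee_rot: [0.125, 1.57, -0.128]
force: [-5.7, -5.8, 10.6]
width: 0.233
```

```bash
python3 - <<'E'
from h import *
go(AX,[])
E
```

```text
t 17.6 phi 2.509 cmdphi 2.432 rad 65.2 dz 0.1 z 0.4431 tang(ccw) 8.1 radial 1.1 Fz 10.6
```

arm_command --pt "12 0 0 0 0 0 0" --pt "12 0 0 0 0 0 0"

```text
clock: 17.85
position: [0.4846, 0.204, 0.4431]
ee_rot: [0.126, 1.57, -0.128]
force: [-3.9, -3.1, 9.1]
width: 0.228
```

```bash
python3 - <<'E'
from h import *
go(AX,[])
E
```

```text
t 17.85 phi 2.509 cmdphi 2.432 rad 65.2 dz 0.1 z 0.4431 tang(ccw) 4.8 radial 1.3 Fz 9.1
```

It went stiff at 8.1 N turning and 4.8 N held, inside both windows. Now I'll wind back three quarters of a turn.

```bash
python3 - <<'E'
from h import *
c,M=json.load(open("cmd.json"));M=np.array(M)
c=np.array(c)-M@np.array([.5,3.4,2.0])/1000
go(AX,[-.1,-.2,-.3,-.3,-.3]+[-.3]*10+[-.25,-.15,-.1],seed=(c.tolist(),M.tolist()))
E
```

```text
t 17.85 phi 2.509 cmdphi 2.492 rad 65.2 dz -0.4 z 0.4431 tang(ccw) 4.8 radial 1.3 Fz 9.1
[[12, -0.3, -5.9, -2.7, 0, 0, 0], [12, -0.5, -12.5, -3.7, 0, 0, 0], [12, -0.7, -19.4, -0.7, 0, 0, 0], [12, -0.8, -18.7, 5.1, 0, 0, 0], [12, -0.8, -16.5, 10.4, 0, 0, 0]]
[[12, -0.7, -12.6, 14.7, 0, 0, 0], [12, -0.8, -7.7, 17.8, 0, 0, 0], [12, -0.8, -2.1, 19.4, 0, 0, 0], [12, -0.8, 3.7, 19.0, 0, 0, 0], [12, -0.8, 9.2, 17.1, 0, 0, 0]]
[[12, -0.8, 13.8, 13.7, 0, 0, 0], [12, -0.7, 17.3, 8.9, 0, 0, 0], [12, -0.8, 19.1, 3.5, 0, 0, 0], [12, -0.8, 19.3, -2.4, 0, 0, 0], [12, -0.7, 17.7, -7.9, 0, 0, 0]]
[[12, -0.7, 12.4, -10.4, 0, 0, 0], [12, -0.3, 6.1, -7.6, 0, 0, 0], [12, -0.3, 3.4, -5.6, 0, 0, 0]]
```

arm_command --pt "12 -0.3 -5.9 -2.7 0 0 0" --pt "12 -0.5 -12.5 -3.7 0 0 0" --pt "12 -0.7 -19.4 -0.7 0 0 0" --pt "12 -0.8 -18.7 5.1 0 0 0" --pt "12 -0.8 -16.5 10.4 0 0 0"

```text
clock: 18.48
position: [0.482, 0.1298, 0.4463]
ee_rot: [0.127, 1.567, -0.126]
force: [9.0, 7.8, -9.8]
width: 0.234
```

arm_command --pt "12 -0.7 -12.6 14.7 0 0 0" --pt "12 -0.8 -7.7 17.8 0 0 0" --pt "12 -0.8 -2.1 19.4 0 0 0" --pt "12 -0.8 3.7 19.0 0 0 0" --pt "12 -0.8 9.2 17.1 0 0 0"

```text
clock: 19.1
position: [0.567, 0.1071, 0.4499]
ee_rot: [0.128, 1.571, -0.126]
force: [-7.0, 6.9, 5.4]
width: 0.235
```

arm_command --pt "12 -0.8 13.8 13.7 0 0 0" --pt "12 -0.7 17.3 8.9 0 0 0" --pt "12 -0.8 19.1 3.5 0 0 0" --pt "12 -0.8 19.3 -2.4 0 0 0" --pt "12 -0.7 17.7 -7.9 0 0 0"

```text
clock: 19.73
position: [0.5969, 0.1916, 0.4539]
ee_rot: [0.126, 1.567, -0.128]
force: [-3.1, -2.7, 0.8]
width: 0.231
```

arm_command --pt "12 -0.7 12.4 -10.4 0 0 0" --pt "12 -0.3 6.1 -7.6 0 0 0" --pt "12 -0.3 3.4 -5.6 0 0 0" --pt "12 0 0 0 0 0 0" --pt "12 0 0 0 0 0 0"

```text
clock: 20.35
position: [0.5769, 0.2169, 0.4553]
ee_rot: [0.127, 1.568, -0.126]
force: [0.3, 1.2, -4.1]
width: 0.233
```

```bash
python3 - <<'E'
from h import *
go(AX,[])
E
```

```text
t 20.35 phi 0.914 cmdphi 0.909 rad 65.1 dz -0.3 z 0.4553 tang(ccw) 0.5 radial 1.1 Fz -4.1
```

arm_command --pt "60 0 0 0 0 0 0" --pt "60 0 0 0 0 0 0" --pt "60 0 0 0 0 0 0" --pt "60 -20 0 0 0 0 0" --pt "60 -50 0 0 0 0 0"

```text
clock: 20.98
position: [0.5767, 0.2169, 0.5243]
ee_rot: [0.125, 1.571, -0.128]
force: [1.3, -0.1, 0.2]
width: 0.653
```

arm_command --pt "60 -40 0 0 0 0 0" --pt "60 -10 -35 -20 0 0 0" --pt "60 0 -45 -25 0 0 0" --pt "60 0 -45 -25 0 0 0" --pt "60 0 -40 -20 0 0 0"

```text
clock: 21.6
position: [0.4606, 0.0665, 0.5757]
ee_rot: [0.127, 1.566, -0.126]
force: [-0.1, -0.1, 0.2]
width: 0.655
```

arm_command --pt "60 45 -30 0 0 0 0" --pt "60 45 -15 0 0 0 0" --pt "60 30 0 0 0 0 0" --pt "60 0 0 0 0 0 0"

```text
clock: 22.1
position: [0.4539, 0.0236, 0.4543]
ee_rot: [0.126, 1.57, -0.128]
force: [-0.0, 0.4, 0.1]
width: 0.653
```

```bash
python3 - <<'E'
from h import *
s,p,r=st();print(s["clock"],p)
a=get_image("scene");w=get_image("wrist")
c=cv2.resize(a["frame"][190:300,290:420],(520,440),interpolation=cv2.INTER_CUBIC)
save("fin",np.hstack([c[:400],cv2.resize(w["frame"],(280,175)).repeat(1,0) if 0 else np.vstack([cv2.resize(w["frame"],(280,175)),np.zeros((225,280,3),np.uint8)])]))
P=cloud(a);q=P.reshape(-1,3)
m=np.hypot(q[:,0]-.5372,q[:,1]-.1654)<.022;z=q[m][:,2];print(np.histogram(z[(z>.04)&(z<.12)],np.arange(.04,.12,.004)))
for cam in("scene","wrist"):
  for n in("bush_top","screw","link","grip_mid"): print(cam,n,[(np.round(x["point"],4).tolist(),round(x["p"],2)) for x in pinpoint(cam,n)[:3]])
E
```

```text
22.1 [0.45394834 0.02363992 0.45426161]
(array([ 0,  0,  0,  0,  1,  4, 14, 31,  8,  0,  0, 17, 11,  5,  7,  7,  0,
        0,  0]), array([0.04 , 0.044, 0.048, 0.052, 0.056, 0.06 , 0.064, 0.068, 0.072,
       0.076, 0.08 , 0.084, 0.088, 0.092, 0.096, 0.1  , 0.104, 0.108,
       0.112, 0.116]))
scene bush_top [([0.7527, 0.1694, 0.0349], 0.46), ([0.2241, 0.2834, 0.0368], 0.45), ([0.5348, 0.1635, 0.0694], 0.37)]
scene screw [([0.4602, -0.3154, -0.0002], 0.73), ([0.5371, 0.1678, 0.0856], 0.68)]
scene link [([0.749, 0.1714, -0.0004], 0.92), ([0.5369, 0.1593, 0.0429], 0.86), ([0.2261, 0.2791, -0.0013], 0.74)]
scene grip_mid [([0.5789, 0.2154, 0.283], 0.57), ([0.7702, 0.0101, 0.0041], 0.55)]
wrist bush_top [([0.5345, 0.1622, 0.072], 0.72)]
wrist screw []
wrist link [([0.7535, 0.1707, -0.0014], 0.87), ([0.535, 0.1646, 0.044], 0.56)]
wrist grip_mid [([0.5354, 0.1625, 0.0453], 0.73), ([0.5363, 0.1672, -0.0006], 0.56)]
```

View pics/fin.png

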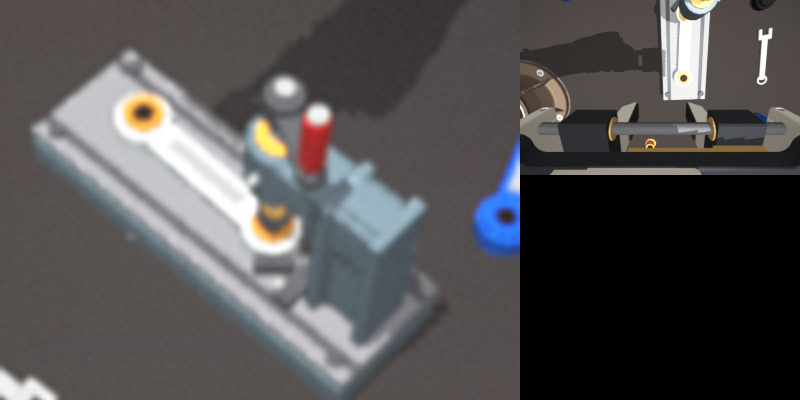

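The bush flange lies on the link: its top measures 69–72 mm above the bench, against 72 mm when home. The ram stands clear and the link is in the V-stop.

```bash
python3 -c "
from cell import arm
print(arm.sign_off())"
```

```text
the job is handed in; nothing more can be done
None
```

The job is done and handed in at about 22 s on the robot's clock. The link is home in the V-stop, the bush is pressed in, and the ram stands clear.

- **Link:** I held it by the shank and slid it about 37 mm into the V-stop. The push last read about 17 N at the stop, with little sideways force; then I let go.
- **Pressing:** I held the crank by its grip throughout and wound down about 1.7 turns. The push was about 1 N free, 4–5 N while the bush went in, and 8.1 N when it went stiff. Held still it read 4.8 N, so I stopped there.
- **Winding back:** I turned the crank back 4.69 rad (0.75 turn), let go and moved the arm clear.

**Last checks:**
- **Bush height:** the networks put the bush top at 69 mm (scene camera) and 72 mm (wrist camera) above the bench, against 72 mm when home. The cameras are only good to about 4 mm, so they cannot confirm the 0.4 mm tolerance. For that I rely on the stiff-crank reading.
- **Ram and link:** the last picture shows a clear gap under the ram. The networks put the link's eye 1–6 mm from the ram axis, which is at best rough agreement.
- **Screw not found:** the wrist camera did not find the screw. The scene camera's best "screw" match was something else on the bench, and only its second match was the real one.

I saw no sign that anything else on the bench was touched.

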